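# Set the snap trap and slide it, set, against the service ledge

## Robot

A 6-joint arm with a two-finger parallel gripper is mounted at the origin on the work surface. World frame = base frame: x ahead of the robot, y to its left, z up, the work surface at z = 0. Lengths are in m, angles in rad, forces in N, time in s.
With the tool pointing down it reaches from about 0.35 to 0.775 m from the base axis. Payload 7.3 kg.
Tool frame: the origin (TCP) lies at the very end of the fingers, on their centre line; the grasp point (between the pads) lies 19 mm behind it; z points along the fingers, y is the direction in which the jaws open and shut (so a half turn about z gives the same grasp; the last joint's range is limited). The gripper opens to 92 mm and grips with 3 to 60 N. Pads are 19 mm wide; open, the fingers measure 130 mm over their backs; the gripper's body (75 mm by 190 mm) begins 47 mm behind the grasp point.
Start: joints at [-1.39, 0.342, 1.524, -0, 1.275, -0.146], TCP at [0.169, -0.497, 0.227] pointing down, gripper open.
Joint ranges: [-2.53, 2.53], [-0.77, 2.02], [0.04, 2.7], [-1, 4.14], [0.28, 2.66], [-3.11, 3.11]. Speed limits (rad/s): [2.57, 2.57, 3.14, 3.14, 3.14, 3.14].

## Interface

Orientations are given as [roll, pitch, yaw] about the fixed x, y, z axes, in that order (R = Rz(yaw) Ry(pitch) Rx(roll)).
In Python, from cell import robot gives the robot as it stands. The module is installed in compiled form; this text tells all that it offers.
- The arm moves only by the tool carry_out, never from a script. Its argument "series" is a list of rows, each an object with "jaw": the opening in per cent of the stroke, from 0 (shut) to 100 (fully open); "travel": the shift along the tool's x, y, z in units of 60 mm (1.0 is 60 mm), a list of three; "twist": the turn about the tool's z in units of 6 degrees (1.0 is 6 degrees). A call has 1 to 8 rows; each row shifts and turns the commanded pose from where the row before left it, along the tool's axes as they then stand; what a row does not reach is not made up. A row lasts 1/8 s, in which the tool goes at most 62.5 mm and 10.7 degrees, less where a joint would pass 70% of its speed; a pose out of reach is approached as far as the arm can. A call is refused whole if a number of a shift passes 1 or a number of a turn 1, either way. A call with a gripper value outside its range is refused whole. The fingers move at their own pace and stop on an object; "squeeze" is the grip in N (left out, the last holds). Time passes only in rows, so rows that do not move let the fingers close. It gives the time, the measured TCP pose, the force and the opening at its end, in the units of the state.
- robot.observe(): the state, without advancing time (a new reading comes with each control period).
- robot.read_camera(name): name is "side" or "top"; returns the picture (400x640x3 uint8, blue, green, red); there is no depth.
- robot.calibration(name): a dict with "intrinsics" (3x3 intrinsics, pixels), "k1" (the pictures are not rectified: a ray, as slopes to the right and down, at radius r is drawn at 1 + k1 r^2 times it, then the intrinsics apply), "cam_to_world" (4x4, takes a point from camera to world coordinates). Camera axes: x right, y up, looking along -z (the intrinsics and any distortion apply to the point x, -y, -z); pixel columns grow to the right and rows downward; lengths in m; the calibration is good to about 2 mm. A picture is of the moment at which its call begins. calibration takes no time and is no camera call.
- robot.hand_in(): hands the job in, once; it reports no verdict.
Trained networks look in the newest picture that a camera, given by its name, has taken for a name from the list of things; names that differ only in an ending like _2 or _b are one class to them, and where a whole thing is asked for, a point or a joint stands for the part that bears it (a point fixed in the world has none). Each returns a list of dicts, best first, with "score" (0 to 1); they miss things now and then, are a little off and sometimes report something else, mostly with a low value. They report only what shows in the picture. A call takes as long as a camera call. They do not tell look-alikes from the thing itself.
- robot.regions_of(camera, query): "pixels" (400x640 bool, what is visible of it) and "xy" ([column, row] in pixels, amid what is visible of it).
The state is a dict: "time": time; "qpos": joint angles; "qvel": joint speeds; "joint_efforts": joint torques, N m; "tool_pos": TCP position; "tool_rot": TCP orientation; "contact_force": force on the tool from outside, world axes, zero at the start; "torque": the same for the moment, N m; "opening": finger opening in m.
Only numpy, scipy, OpenCV 4.12 (cv2) and the standard library are available. Lean on these libraries where they do the work, as an engineer would, in place of code of your own. Each camera call takes 0.05 s, during which the arm holds its last target. There are 200 camera calls.

## Task

The snap trap on the counter is sprung shut. Out in the open where it lies, well clear of the ledge, press its setting tab down until the jaw stays open on its catch and let go; then, without lifting it off the counter or letting it snap, slide the set trap square up against the foot of the service ledge, bait end to the ledge, between the stack of bins and the clothespin caddy. Leave everything else where it is.

Things in the scene. Friction and masses are not known exactly. Their poses are not given: they have to be found in the camera images.
- trap: Loose jaw-type snap trap, 0.17 kg, dark grey plastic, base 150 long. Origin: centre of its underside, on the counter; x runs from the narrow tail (x = -75) to the bait end (x = +75), z up. Ahead of x = -45 it is 70 wide with side walls 23 high. The upper jaw turns on a cross pin at x = -15, z = 32, between cheeks that rise to 43. Jaw set, its front stands 87 high.
- tail (a point): Centre of the trap's tail block, half-way up (9 above the counter), 60 behind the trap's origin on its x axis. The block is 36 wide, 18 high and runs from x = -75 to -45; it can be taken across its width between two fingers from above, also with the tab down over it (tab 30 wide, its underside then 33 up).
- bait_end (a point): Middle of the trap's front (bait end) face, 10 above its underside, 75 ahead of the trap's origin.
- jaw (a joint): Opening of the sprung upper jaw, rad: 0 shut (start), about 0.63 resting on its catch (set), 0.74 hard stop. The spring always pulls it shut; pressing the tab down takes 10 to 14 N. The catch snaps under by itself by the time the jaw reaches 0.69 (the pedal then drops back to 0); ease the tab up and the jaw settles to 0.63 and stays.
- press_pad (a point): Point on the upper, ribbed face of the setting tab, a lever 30 wide, 6 thick that runs from the jaw's pin towards the tail; 50 from the pin. Jaw shut: the tab rises at 45 deg and the point is at x = -48, z = 70 in the trap's frame; pressed, it swings about the pin to x = -64, z = 42 (set), tab nearly level over the tail. A 5 high lip ends the tab 14 beyond the point.
- pedal (a joint): Trip pedal with the catch, rad: 0 at rest or catch engaged, positive pressed down. It dips by itself to about 0.3 while the jaw passes the catch. With the jaw set, a touch of about 1 N that takes its front edge 6 to 7 mm down (0.15 rad) lets the jaw snap shut.
- pedal_plate (a point): Middle of the pedal, a grey frame 34 wide round the bait cup, from x = 20 to 66 in the trap's frame, its top 20 above the counter, open to the front under the jaw. Not to be touched on a set trap.
- ledge: Fixed boxed-in service ledge along the back of the counter, 1.5 m long, 148 deep, 90 high. Origin: foot of its front face, mid-length, at counter height; x points into the ledge, square to the face, y along it. The upright front face is x = 0 to within 2.
- bins: Loose stack of three white plastic bins, 100 deep x 150 wide x 131 high, standing against the ledge; origin underside centre. It is on either side of the free place.
- caddy: Loose round stainless clothespin caddy, 92 across, 95 high (pins stick out to about 125), standing against the ledge; origin underside centre. On the other side of the free place, about 390 from the bins' centre.
- magnet: Loose steel horseshoe magnet lying flat, 84 x 64 x 20 high; origin under the centre of its bend. Not to be moved.
- clothespin: Loose wooden clothespin lying on the counter, 74 x 16 x 10 high; origin underside centre. Not to be moved.
- pen_cup: White cup of pens on the counter, 78 across, 92 high, pens to 120; origin underside centre. Not to be moved.
- bait_jar: Closed jar on the counter, 66 across, 95 high; origin underside centre. Not to be moved.
- stapler: Black stapler on the counter, 130 x 36 x 52 high; origin underside centre. Not to be moved.
Not all that is in view belongs to the job. What is shaped like the bins but green is not meant.

How it is judged:
By the outcome, as a careful person would: the job done as asked, in the order asked, and still so for the second after the job is handed in, with the robot touching nothing.
It also fails if it takes over 53 s, if anything falls off the work surface, if the arm or the gripper's body presses on something with over 40 N, if the wrist force passes 120 N, or if a joint passes its speed limit or range.

## Working session

There is one attempt and no reset: what is moved stays moved. The work goes in short steps, Python scripts to look and compute and a tool call to move; the robot and the scene stay as the last step left them, time stands still between calls to the robot, and variables do not carry over. Pictures are saved under pics/ and viewed, about 8 in all and at most 12, crops included, and the job is handed in when it is done.

Besides the shell and the picture viewer there is one more tool, called by a JSON object that holds its "api" and its "payload", one argument or row to a line. carry_out: Moves the arm, as the interface text tells. Its arguments: {"type":"object","properties":{"series":{"type":"array"},"squeeze":{"type":"number"}},"required":["series"]}

```bash
mkdir -p pics; cat > h.py <<'E'
import numpy as np, cv2
from cell import robot
def shot(cam,name,crop=None,scale=1):
    im=robot.read_camera(cam)
    if crop: im=im[crop[1]:crop[3],crop[0]:crop[2]]
    if scale!=1: im=cv2.resize(im,None,fx=scale,fy=scale,interpolation=cv2.INTER_CUBIC)
    cv2.imwrite('pics/'+name+'.png',im)
def ray(cam,px):
    c=robot.calibration(cam);K=np.array(c['intrinsics']);T=np.array(c['cam_to_world'])
    k=c['k1']
    d=np.linalg.inv(K)@[px[0],px[1],1.];s=d[:2].copy();u=s.copy()
    for _ in range(30): u=s/(1+k*(u@u))
    v=T[:3,:3]@[u[0],-u[1],-1]
    return T[:3,3],v
def onz(cam,px,z):
    o,v=ray(cam,px);return (o+v*(z-o[2])/v[2])
def proj(cam,P):
    c=robot.calibration(cam);K=np.array(c['intrinsics']);T=np.array(c['cam_to_world'])
    p=T[:3,:3].T@(np.array(P)-T[:3,3]);u=np.array([p[0],-p[1]])/-p[2]
    u=u*(1+c['k1']*(u@u));return (K@[u[0],u[1],1])[:2]
E
python3 - <<'E'
from h import *
np.set_printoptions(precision=3,suppress=True)
shot('top','top0');shot('side','side0')
for c in('top','side'):
    k=robot.calibration(c);print(c,k)
    for q in('trap','press_pad','tail','bait_end','ledge','bins','caddy','magnet','clothespin','pen_cup','bait_jar','stapler'):
        for r in robot.regions_of(c,q)[:3]: print(c,q,round(r['score'],2),np.round(r['xy']),onz(c,r['xy'],0.0),r['pixels'].sum())
print(robot.observe())
E
```

```text
top {'intrinsics': array([[376.157,   0.   , 320.076],
       [  0.   , 376.157, 201.813],
       [  0.   ,   0.   ,   1.   ]]), 'k1': -0.043224531593473586, 'cam_to_world': array([[-0.014,  0.997, -0.07 ,  0.408],
       [-1.   , -0.013,  0.005,  0.004],
       [ 0.004,  0.07 ,  0.998,  1.283],
       [ 0.   ,  0.   ,  0.   ,  1.   ]])}
top trap 0.73 [325. 186.] [ 0.554 -0.021  0.   ] 837
top press_pad 0.65 [324. 192.] [ 0.532 -0.016  0.   ] 277
top tail 0.75 [328. 189.] [ 0.543 -0.029  0.   ] 835
top bait_end 0.8 [325. 187.] [ 0.549 -0.021  0.   ] 846
top ledge 0.94 [332. 101.] [ 0.852 -0.049  0.   ] 22830
top bins 0.86 [417. 297.] [ 0.171 -0.327  0.   ] 1331
top bins 0.85 [375. 245.] [ 0.348 -0.186  0.   ] 1647
top bins 0.58 [393. 142.] [ 0.704 -0.259  0.   ] 2022
top caddy 0.84 [273. 135.] [0.734 0.157 0.   ] 700
top magnet 0.51 [265. 182.] [0.568 0.186 0.   ] 202
top clothespin 0.58 [383. 190.] [ 0.537 -0.218  0.   ] 29
top pen_cup 0.58 [322. 191.] [ 0.535 -0.008  0.   ] 205
top pen_cup 0.56 [435. 165.] [ 0.622 -0.401  0.   ] 592
top bait_jar 0.96 [222. 156.] [0.661 0.333 0.   ]
[... 1127 characters left out ...]
[357. 290.] [ 0.538 -0.227  0.   ] 267
side pen_cup 0.88 [412. 319.] [ 0.629 -0.322  0.   ] 2885
side bait_jar 0.72 [367. 158.] [0.683 0.424 0.   ] 682
side stapler 0.94 [274. 332.] [ 0.367 -0.327  0.   ] 2284
side stapler 0.63 [344. 229.] [0.543 0.005 0.   ] 1548
{'time': 1.3, 'qpos': array([-1.39 ,  0.342,  1.524, -0.   ,  1.275, -0.146]), 'qvel': array([-0.001, -0.   ,  0.   , -0.001,  0.001, -0.   ]), 'joint_efforts': array([  0.001, -43.113, -24.447,   0.072,   0.048,  -0.   ]), 'tool_pos': array([ 0.169, -0.497,  0.227]), 'tool_rot': array([3.142, 0.   , 0.327]), 'contact_force': array([-0.899, -0.158, -0.106]), 'torque': array([ 0.028, -0.063,  0.008]), 'opening': 0.09144417439217506}
```

View pictures.

View pics/top0.png

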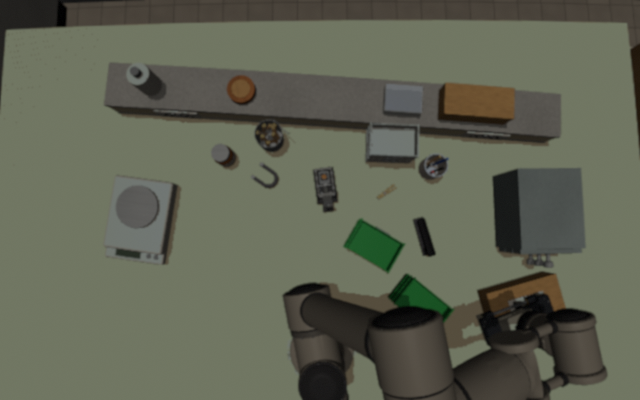

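```bash
python3 - <<'E'
from h import *
a=cv2.imread('pics/top0.png')[130:230,250:410]; b=cv2.imread('pics/side0.png')[150:300,270:470]
a=cv2.resize(a,(800,500),interpolation=2)
b=cv2.resize(b,(800,600),interpolation=2)
cv2.imwrite('pics/topc.png',a);cv2.imwrite('pics/sidec.png',b)
E
```

```text
(no output)
```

View pics/topc.png

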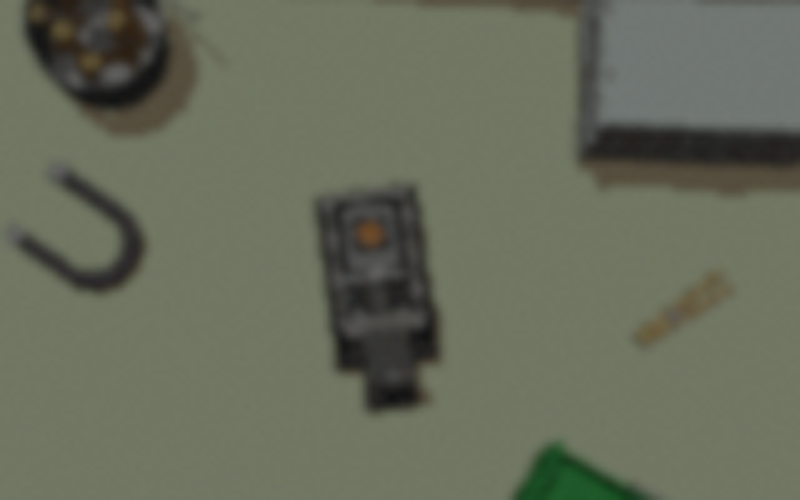

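View pics/sidec.png

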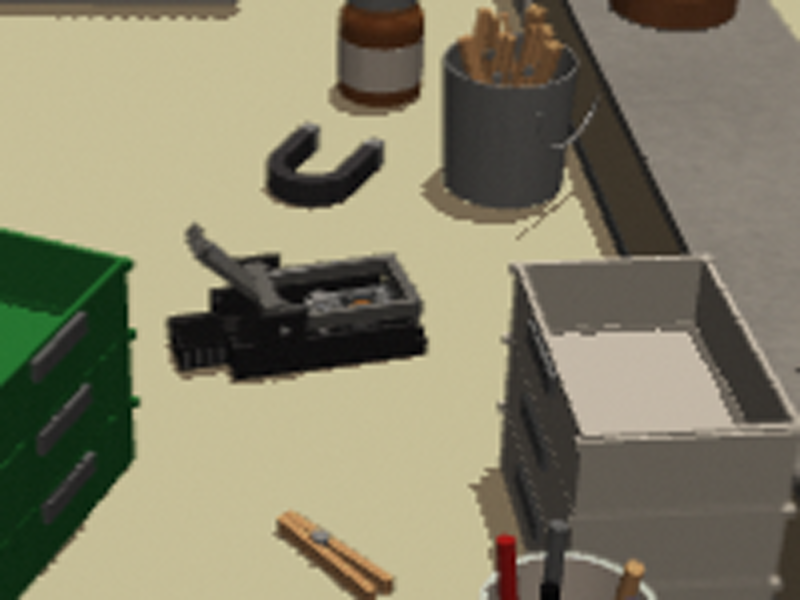

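```bash
python3 - <<'E'
from h import *
from scipy.optimize import least_squares
np.set_printoptions(precision=4,suppress=True)
obs=[('top',(317.6,204),(-.045,.035,.023)),('top',(337.6,201.6),(-.045,-.035,.023)),
('top',(313.6,169.4),(.075,.035,.023)),('top',(332.6,167.4),(.075,-.035,.023)),
('side',(314.5,242.5),(-.075,-.018,0)),('side',(328.75,245),(-.045,-.035,0)),('side',(376.25,238),(.075,-.035,0))]
def W(p,q):
    c,s=np.cos(p[2]),np.sin(p[2]);return [p[0]+c*q[0]-s*q[1],p[1]+s*q[0]+c*q[1],q[2]]
f=lambda p:np.concatenate([proj(c,W(p,q))-np.array(u) for c,u,q in obs])
r=least_squares(f,[.55,-.02,.1],loss='soft_l1');print('trap',r.x,np.degrees(r.x[2]));print(f(r.x).reshape(-1,2))
print('padtip side',onz('side',(318.7,208),.08), W(r.x,(-.06,0,.08)))
robot.read_camera('top')
m=robot.regions_of('top','ledge')[0]['pixels']
P=[];U=[]
for c in range(112,556):
    ys=np.where(m[:,c])[0]
    if len(ys): U.append((c,ys.max()));P.append(onz('top',(c+0.,ys.max()+.5),0)[:2])
P=np.array(P,np.float32)
def fit(P):
    for _ in range(6):
        vx,vy,x0,y0=cv2.fitLine(P,cv2.DIST_HUBER,0,.001,.001).ravel();d=(P-[x0,y0])@[-vy,vx]
        P=P[np.abs(d)<max(.004,np.median(abs(d))*2)]
    return vx,vy,x0,y0,len(P),d.std()
vx,vy,x0,y0,n,sd=fit(P)
print('ledge line x at y=0', x0-y0*vx/vy,'slope dx/dy',vx/vy,'normal yaw deg',np.degrees(np.arctan(-vx/vy)),n,sd)
print(U[::25])
for y in(-.4,-.05,.05,.3):print(y,x0+(y-y0)*vx/vy,proj('top',[x0+(y-y0)*vx/vy,y,0]),proj('side',[x0+(y-y0)*vx/vy,y,0]))
for q,k in(('bins',2),('caddy',0)):
    for rr in robot.regions_of('top',q):
        ys,xs=np.where(rr['pixels']);print(q,xs.min(),xs.max(),ys.min(),ys.max())
# bins: top rim corners at z=.131
for u in((367,124),(418,126),(417,163),(367,159)):print('binrim',onz('top',u,.131),)
for u in((255.5,135),(284,135),(269,150)):print('caddy',onz('top',u,.095))
E
```

```text
trap [ 0.5377 -0.0211  0.118 ] 6.759119202659301
[[-0.7552  0.2108]
 [-0.0922 -0.1151]
 [-1.3962 -0.324 ]
 [ 0.1289 -1.0025]
 [-0.159   0.8477]
 [-0.6033  0.6065]
 [ 0.1441  0.8211]]
padtip side [ 0.4802 -0.0184  0.08  ] [np.float64(0.4781137964819702), np.float64(-0.028138408372055175), 0.08]
ledge line x at y=0 0.7628541 slope dx/dy 0.08193679 normal yaw deg -4.6841683 340 0.0019500636
[(112, np.int64(109)), (137, np.int64(113)), (162, np.int64(116)), (187, np.int64(116)), (212, np.int64(119)), (237, np.int64(120)), (262, np.int64(121)), (287, np.int64(122)), (312, np.int64(125)), (337, np.int64(126)), (362, np.int64(128)), (387, np.int64(123)), (412, np.int64(123)), (437, np.int64(134)), (462, np.int64(136)), (487, np.int64(138)), (512, np.int64(139)), (537, np.int64(142))]
-0.4 0.7300794 [433.1193 134.0081] [480.0161 345.4207]
-0.05 0.7587573 [332.6641 126.8917] [434.1599 235.4384]
0.05 0.76695096 [303.8544 124.9384] [425.2712 214.2485]
0.3 0.7874352 [232.0716 120.2415] [407.8009 172.7195]
bins 389 452 274 320
bins 345 403 220 272
bins 365 418 124 162
caddy 254 283 119 152
binrim [ 0.731 -0.152  0.131]
binrim [ 0.7231 -0.312   0.131 ]
binrim [ 0.606  -0.3047  0.131 ]
binrim [ 0.6203 -0.1493  0.131 ]
caddy [0.7097 0.2023 0.095 ]
caddy [0.7083 0.1107 0.095 ]
caddy [0.6601 0.159  0.095 ]
```

{"api": "carry_out", "payload": {
  "series": [
    {"jaw": 0,"travel": [0,0,0],"twist": 1},
    {"jaw": 0,"travel": [0,0,0],"twist": 1},
    {"jaw": 0,"travel": [0.63,-0.715,0],"twist": 0},
    {"jaw": 0,"travel": [0.63,-0.715,0],"twist": 0},
    {"jaw": 0,"travel": [0.63,-0.715,0],"twist": 0},
    {"jaw": 0,"travel": [0.63,-0.715,0],"twist": 0},
    {"jaw": 0,"travel": [0.63,-0.715,0],"twist": 0},
    {"jaw": 0,"travel": [0.63,-0.715,0],"twist": 0}
  ],
  "squeeze": 20
}}

```text
time: 2.5
tool_pos: [0.3645, -0.2135, 0.227]
tool_rot: [3.141, -0.001, 0.117]
contact_force: [1.0, -1.1, 0.5]
opening: 0.0168
```

{"api": "carry_out", "payload": {
  "series": [
    {"jaw": 0,"travel": [0.63,-0.715,0],"twist": 0},
    {"jaw": 0,"travel": [0.63,-0.715,0],"twist": 0},
    {"jaw": 0,"travel": [0.63,-0.715,0.0],"twist": 0},
    {"jaw": 0,"travel": [0.4,-0.4,0.5],"twist": 0},
    {"jaw": 0,"travel": [0,0,0.5],"twist": 0},
    {"jaw": 0,"travel": [0,0,0],"twist": 0}
  ]
}}

```text
time: 3.25
tool_pos: [0.4809, -0.0466, 0.165]
tool_rot: [-3.14, 0.005, 0.118]
contact_force: [-0.1, -0.1, 0.6]
opening: 0.0006
```

{"api": "carry_out", "payload": {
  "series": [
    {"jaw": 0,"travel": [0.265,-0.31,0.4],"twist": 0},
    {"jaw": 0,"travel": [0,0,0.8],"twist": 0},
    {"jaw": 0,"travel": [0,0,0],"twist": 0},
    {"jaw": 0,"travel": [0,0,0],"twist": 0}
  ]
}}

```text
time: 3.75
tool_pos: [0.497, -0.0277, 0.0967]
tool_rot: [3.141, -0.003, 0.117]
contact_force: [0.7, -0.1, 0.7]
opening: 0.0004
```

```bash
python3 - <<'E'
from h import *
shot('side','s1',(270,120,430,270),5*.8)
E
```

```text
(no output)
```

View pics/s1.png

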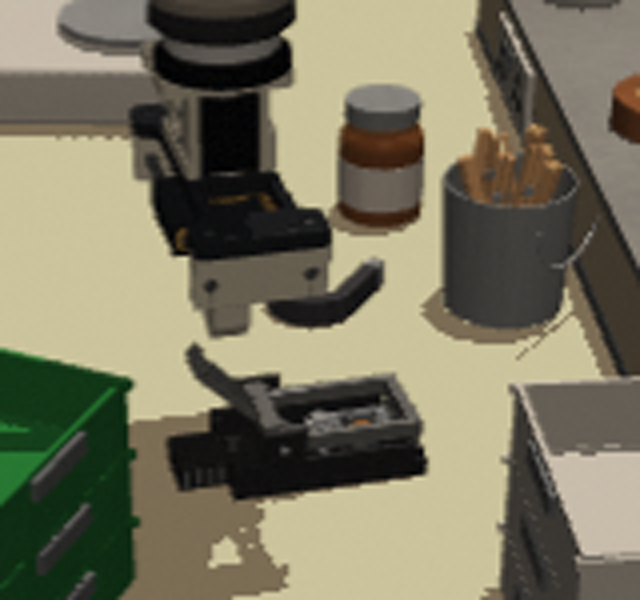

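{"api": "carry_out", "payload": {
  "series": [
    {"jaw": 0,"travel": [-0.02,0,0.3],"twist": 0},
    {"jaw": 0,"travel": [0,0,0.1],"twist": 0},
    {"jaw": 0,"travel": [-0.02,0,0.1],"twist": 0},
    {"jaw": 0,"travel": [-0.03,0,0.1],"twist": 0},
    {"jaw": 0,"travel": [0,0,0],"twist": 0}
  ]
}}

```text
time: 4.42
tool_pos: [0.4939, -0.0282, 0.0612]
tool_rot: [3.14, -0.005, 0.117]
contact_force: [0.5, -0.3, 10.7]
opening: 0.0008
```

{"api": "carry_out", "payload": {
  "series": [
    {"jaw": 0,"travel": [-0.03,0,0.1],"twist": 0},
    {"jaw": 0,"travel": [-0.03,0,0.1],"twist": 0},
    {"jaw": 0,"travel": [-0.02,0,0.08],"twist": 0},
    {"jaw": 0,"travel": [0,0,0],"twist": 0}
  ]
}}

```text
time: 4.92
tool_pos: [0.4877, -0.0289, 0.0443]
tool_rot: [3.14, -0.002, 0.118]
contact_force: [-5.4, -2.9, 12.8]
opening: 0.0005
```

{"api": "carry_out", "payload": {
  "series": [
    {"jaw": 0,"travel": [0,0,0.035],"twist": 0},
    {"jaw": 0,"travel": [0,0,0.03],"twist": 0},
    {"jaw": 0,"travel": [0,0,0],"twist": 0}
  ]
}}

```text
time: 5.3
tool_pos: [0.4867, -0.029, 0.0403]
tool_rot: [3.14, 0.0, 0.118]
contact_force: [-6.5, -4.1, 14.5]
opening: 0.0005
```

{"api": "carry_out", "payload": {
  "series": [
    {"jaw": 0,"travel": [0,0,0.025],"twist": 0},
    {"jaw": 0,"travel": [0,0,0],"twist": 0}
  ]
}}

```text
time: 5.55
tool_pos: [0.4864, -0.029, 0.0387]
tool_rot: [3.14, 0.001, 0.118]
contact_force: [-7.7, -4.0, 14.0]
opening: 0.0002
```

```bash
python3 - <<'E'
from h import *
shot('side','s2',(290,170,410,260),6)
E
```

```text
(no output)
```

View pics/s2.png

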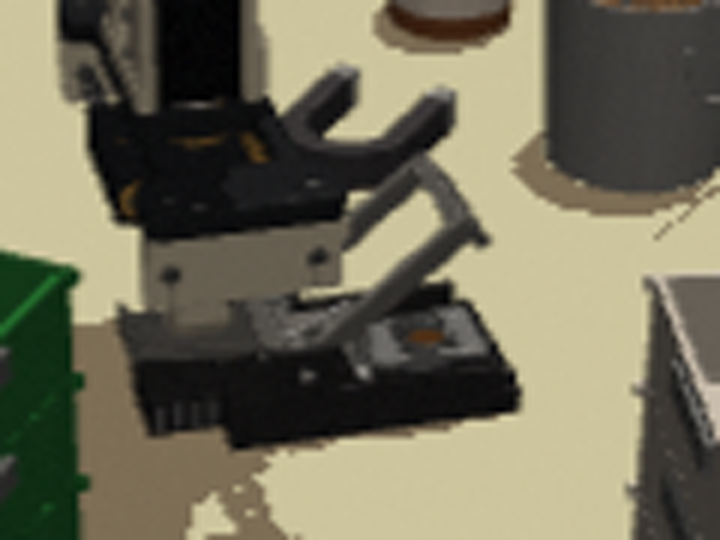

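{"api": "carry_out", "payload": {
  "series": [
    {"jaw": 0,"travel": [0,0,0.02],"twist": 0},
    {"jaw": 0,"travel": [0,0,0],"twist": 0}
  ]
}}

```text
time: 5.85
tool_pos: [0.4863, -0.029, 0.0375]
tool_rot: [3.14, 0.001, 0.118]
contact_force: [-8.5, -4.3, 14.7]
opening: 0.0006
```

{"api": "carry_out", "payload": {
  "series": [
    {"jaw": 0,"travel": [-0.02,0.01,0.02],"twist": 0},
    {"jaw": 0,"travel": [0,0,0],"twist": 0}
  ]
}}

```text
time: 6.1
tool_pos: [0.4861, -0.0292, 0.0369]
tool_rot: [3.141, -0.001, 0.117]
contact_force: [-6.7, 0.4, 17.3]
opening: 0.0001
```

{"api": "carry_out", "payload": {
  "series": [
    {"jaw": 0,"travel": [-0.03,0,0.02],"twist": 0},
    {"jaw": 0,"travel": [0,0,0],"twist": 0}
  ]
}}

```text
time: 6.35
tool_pos: [0.486, -0.0293, 0.0367]
tool_rot: [3.14, -0.005, 0.117]
contact_force: [-4.1, 2.7, 23.2]
opening: 0.0006
```

{"api": "carry_out", "payload": {
  "series": [
    {"jaw": 0,"travel": [0,0,-0.03],"twist": 0},
    {"jaw": 0,"travel": [0,0,-0.03],"twist": 0},
    {"jaw": 0,"travel": [0,0,-0.03],"twist": 0},
    {"jaw": 0,"travel": [0.01,0,-0.03],"twist": 0},
    {"jaw": 0,"travel": [0.01,0,-0.03],"twist": 0},
    {"jaw": 0,"travel": [0,0,0],"twist": 0}
  ]
}}

```text
time: 7.1
tool_pos: [0.4858, -0.0291, 0.0425]
tool_rot: [3.141, -0.001, 0.117]
contact_force: [1.6, 0.4, 3.1]
opening: 0.0006
```

Force is dropping to near zero: the catch is holding.

{"api": "carry_out", "payload": {
  "series": [
    {"jaw": 0,"travel": [0,0,-0.03],"twist": 0},
    {"jaw": 0,"travel": [0,0,-0.04],"twist": 0},
    {"jaw": 0,"travel": [0,0,-0.05],"twist": 0},
    {"jaw": 0,"travel": [0,0,-0.3],"twist": 0},
    {"jaw": 0,"travel": [0,0,-0.8],"twist": 0},
    {"jaw": 0,"travel": [-0.9,0,-0.2],"twist": 0},
    {"jaw": 75,"travel": [-0.9,0,0],"twist": 0},
    {"jaw": 75,"travel": [0,0,0],"twist": 0}
  ]
}}

```text
time: 8.1
tool_pos: [0.3739, -0.0409, 0.1269]
tool_rot: [-3.14, 0.003, 0.116]
contact_force: [0.7, -0.9, -0.1]
opening: 0.0157
```

```bash
python3 - <<'E'
from h import *
shot('top','t3');shot('side','s3')
a=cv2.imread('pics/top0.png')
a=cv2.resize(cv2.imread('pics/top3.png' if 0 else 'pics/t3.png')[150:230,280:370],None,fx=6,fy=6,interpolation=2)
b=cv2.resize(cv2.imread('pics/s3.png')[190:255,300:390],None,fx=8,fy=8,interpolation=2)
b=cv2.resize(b,(540,390));cv2.imwrite('pics/c3.png',np.hstack([a[:390],b])[:, :] if 0 else cv2.resize(np.hstack([a,cv2.copyMakeBorder(b,0,90,0,0,0)]),(800,356)))
E
```

```text
(no output)
```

View pics/c3.png

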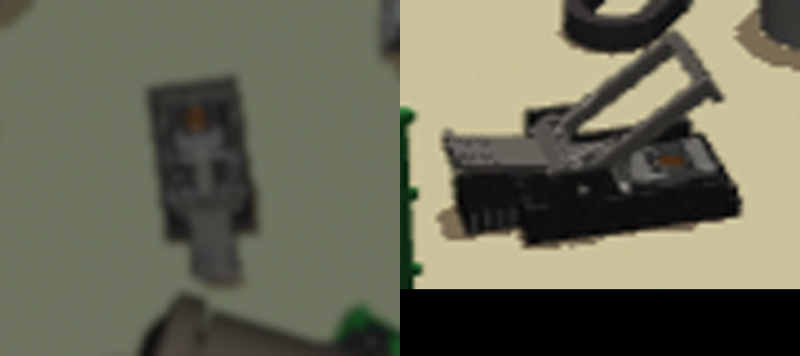

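{"api": "carry_out", "payload": {
  "series": [
    {"jaw": 75,"travel": [0.9,0,0],"twist": 0},
    {"jaw": 75,"travel": [0.85,0,0],"twist": 0},
    {"jaw": 75,"travel": [0,0,0],"twist": 0},
    {"jaw": 75,"travel": [0,0,0.4],"twist": 0},
    {"jaw": 75,"travel": [0,0,0.4],"twist": 0},
    {"jaw": 75,"travel": [0,0,0.2],"twist": 0},
    {"jaw": 75,"travel": [0,0,0],"twist": 0}
  ],
  "squeeze": 12
}}

```text
time: 9.07
tool_pos: [0.4819, -0.0291, 0.0665]
tool_rot: [-3.141, 0.002, 0.117]
contact_force: [-0.2, -0.1, 0.4]
opening: 0.0687
```

{"api": "carry_out", "payload": {
  "series": [
    {"jaw": 75,"travel": [-0.05,0,0.3],"twist": 0},
    {"jaw": 75,"travel": [0,0,0.3],"twist": 0},
    {"jaw": 75,"travel": [0,0,0.25],"twist": 0},
    {"jaw": 75,"travel": [0,0,0.13],"twist": 0},
    {"jaw": 75,"travel": [0,0,0],"twist": 0},
    {"jaw": 75,"travel": [0,0,0],"twist": 0}
  ]
}}

```text
time: 9.82
tool_pos: [0.4797, -0.0296, 0.0088]
tool_rot: [3.141, -0.001, 0.117]
contact_force: [0.7, 0.4, -0.1]
opening: 0.0688
```

{"api": "carry_out", "payload": {
  "series": [
    {"jaw": 60,"travel": [0,0,0.06],"twist": 0},
    {"jaw": 52,"travel": [0,0,0],"twist": 0},
    {"jaw": 47,"travel": [0,0,0],"twist": 0},
    {"jaw": 44,"travel": [0,0,0],"twist": 0},
    {"jaw": 41,"travel": [0,0,0],"twist": 0},
    {"jaw": 38,"travel": [0,0,0],"twist": 0},
    {"jaw": 34,"travel": [0,0,0],"twist": 0},
    {"jaw": 30,"travel": [0,0,0],"twist": 0}
  ],
  "squeeze": 12
}}

```text
time: 10.82
tool_pos: [0.4791, -0.0294, 0.0047]
tool_rot: [-3.141, 0.0, 0.117]
contact_force: [-0.3, 2.0, 2.6]
opening: 0.0359
```

{"api": "carry_out", "payload": {
  "series": [
    {"jaw": 30,"travel": [0.03,0,0],"twist": 0.1},
    {"jaw": 30,"travel": [0.06,0,0],"twist": 0.25},
    {"jaw": 30,"travel": [0.06,0,0],"twist": 0.3},
    {"jaw": 30,"travel": [0.06,0,0],"twist": 0.3},
    {"jaw": 30,"travel": [0.06,0,0],"twist": 0.3},
    {"jaw": 30,"travel": [0.06,0,0],"twist": 0.3},
    {"jaw": 30,"travel": [0.06,0,0],"twist": 0.25},
    {"jaw": 30,"travel": [0.03,0,0],"twist": 0.1}
  ],
  "squeeze": 15
}}

```text
time: 11.82
tool_pos: [0.5033, -0.0286, 0.0047]
tool_rot: [-3.142, 0.003, -0.082]
contact_force: [-6.1, 2.3, 8.4]
opening: 0.0359
```

{"api": "carry_out", "payload": {
  "series": [
    {"jaw": 30,"travel": [0.06,-0.015,-0.005],"twist": 0},
    {"jaw": 30,"travel": [0.11,-0.03,-0.005],"twist": 0},
    {"jaw": 30,"travel": [0.11,-0.03,0],"twist": 0},
    {"jaw": 30,"travel": [0.11,-0.03,0],"twist": 0},
    {"jaw": 30,"travel": [0.11,-0.03,0],"twist": 0},
    {"jaw": 30,"travel": [0.11,-0.03,0],"twist": 0},
    {"jaw": 30,"travel": [0.11,-0.03,0],"twist": 0},
    {"jaw": 30,"travel": [0.06,-0.03,0],"twist": 0}
  ]
}}

```text
time: 12.82
tool_pos: [0.5526, -0.0191, 0.0053]
tool_rot: [3.141, -0.0, -0.082]
contact_force: [0.7, -0.3, -1.8]
opening: 0.036
```

{"api": "carry_out", "payload": {
  "series": [
    {"jaw": 30,"travel": [0.05,-0.02,0.006],"twist": 0},
    {"jaw": 30,"travel": [0.12,-0.04,0],"twist": 0},
    {"jaw": 30,"travel": [0.14,-0.04,0],"twist": 0},
    {"jaw": 30,"travel": [0.14,-0.04,0],"twist": 0},
    {"jaw": 30,"travel": [0.14,-0.04,0],"twist": 0},
    {"jaw": 30,"travel": [0.14,-0.04,0],"twist": 0},
    {"jaw": 30,"travel": [0.12,-0.04,0],"twist": 0},
    {"jaw": 30,"travel": [0.05,-0.01,0],"twist": 0}
  ]
}}

```text
time: 13.82
tool_pos: [0.6077, -0.0073, 0.0049]
tool_rot: [3.142, -0.0, -0.081]
contact_force: [-0.8, -0.2, -0.9]
opening: 0.0358
```

```bash
python3 - <<'E'
from h import *
shot('top','t4');shot('side','s4')
a=cv2.resize(cv2.imread('pics/t4.png')[105:205,240:400],(640,400),interpolation=2)
b=cv2.resize(cv2.imread('pics/s4.png')[150:270,330:460],(433,400),interpolation=2)
cv2.imwrite('pics/c4.png',cv2.resize(np.hstack([a,b]),(800,298)))
print(robot.observe()['contact_force'],robot.observe()['tool_pos'])
E
```

```text
[ 0.69021236 -1.18703511 -0.42674497] [ 0.60771488 -0.00731208  0.0049446 ]
```

View pics/c4.png

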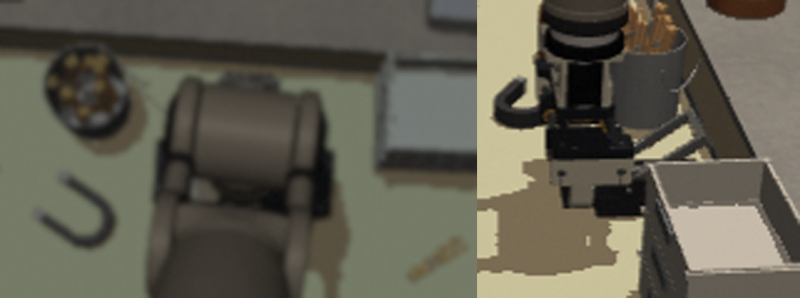

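{"api": "carry_out", "payload": {
  "series": [
    {"jaw": 30,"travel": [0.04,0,0],"twist": 0},
    {"jaw": 30,"travel": [0.06,0,0],"twist": 0},
    {"jaw": 30,"travel": [0.06,0,0],"twist": 0},
    {"jaw": 30,"travel": [0.03,0,0],"twist": 0},
    {"jaw": 30,"travel": [0,0,0],"twist": 0}
  ]
}}

```text
time: 14.55
tool_pos: [0.619, -0.0084, 0.005]
tool_rot: [3.142, -0.001, -0.082]
contact_force: [0.3, 0.0, -1.0]
opening: 0.0361
```

{"api": "carry_out", "payload": {
  "series": [
    {"jaw": 30,"travel": [0.03,0,0],"twist": 0},
    {"jaw": 30,"travel": [0.03,0,0],"twist": 0},
    {"jaw": 30,"travel": [0,0,0],"twist": 0}
  ]
}}

```text
time: 14.92
tool_pos: [0.6225, -0.0086, 0.005]
tool_rot: [3.142, -0.0, -0.082]
contact_force: [-0.2, -0.3, -1.1]
opening: 0.0357
```

{"api": "carry_out", "payload": {
  "series": [
    {"jaw": 30,"travel": [0.025,0,0],"twist": 0},
    {"jaw": 30,"travel": [0.025,0,0],"twist": 0},
    {"jaw": 30,"travel": [0,0,0],"twist": 0}
  ]
}}

```text
time: 15.3
tool_pos: [0.6254, -0.0089, 0.005]
tool_rot: [3.142, -0.0, -0.082]
contact_force: [0.2, 0.5, 0.4]
opening: 0.0359
```

{"api": "carry_out", "payload": {
  "series": [
    {"jaw": 30,"travel": [0.02,0,0],"twist": 0},
    {"jaw": 30,"travel": [0,0,0],"twist": 0}
  ]
}}

```text
time: 15.55
tool_pos: [0.6265, -0.0089, 0.0049]
tool_rot: [3.142, -0.0, -0.082]
contact_force: [-0.1, -0.1, -0.5]
opening: 0.0358
```

{"api": "carry_out", "payload": {
  "series": [
    {"jaw": 30,"travel": [0.02,0,0],"twist": 0},
    {"jaw": 30,"travel": [0,0,0],"twist": 0}
  ]
}}

```text
time: 15.8
tool_pos: [0.6266, -0.0089, 0.0048]
tool_rot: [-3.142, 0.002, -0.082]
contact_force: [-5.6, 1.3, 1.9]
opening: 0.0356
```

{"api": "carry_out", "payload": {
  "series": [
    {"jaw": 30,"travel": [0.02,0,0],"twist": 0},
    {"jaw": 30,"travel": [0,0,0],"twist": 0}
  ]
}}

```text
time: 16.05
tool_pos: [0.6266, -0.0088, 0.0048]
tool_rot: [-3.142, 0.005, -0.081]
contact_force: [-9.2, -0.4, 5.5]
opening: 0.0362
```

```bash
python3 - <<'E'
from h import *
o=robot.observe();print(o['contact_force'],o['torque'],o['tool_pos'],o['tool_rot'])
E
```

```text
[-9.15229293 -0.4356606   5.45118895] [ 0.23163039  1.46279914 -0.03679463] [ 0.62658857 -0.00884895  0.00477991] [-3.14154767  0.00501398 -0.08146398]
```

{"api": "carry_out", "payload": {
  "series": [
    {"jaw": 30,"travel": [-0.02,0,0],"twist": 0},
    {"jaw": 36,"travel": [0,0,0],"twist": 0},
    {"jaw": 42,"travel": [0,0,0],"twist": 0},
    {"jaw": 50,"travel": [0,0,0],"twist": 0},
    {"jaw": 65,"travel": [0,0,0],"twist": 0},
    {"jaw": 75,"travel": [0,0,0],"twist": 0},
    {"jaw": 75,"travel": [0,0,0],"twist": 0},
    {"jaw": 75,"travel": [0,0,0],"twist": 0}
  ]
}}

```text
time: 17.05
tool_pos: [0.6276, -0.0091, 0.005]
tool_rot: [3.141, -0.0, -0.082]
contact_force: [-0.2, -0.4, -0.1]
opening: 0.0689
```

{"api": "carry_out", "payload": {
  "series": [
    {"jaw": 75,"travel": [0,0,-0.1],"twist": 0},
    {"jaw": 75,"travel": [0,0,-0.3],"twist": 0},
    {"jaw": 75,"travel": [0,0,-0.5],"twist": 0},
    {"jaw": 75,"travel": [0,0,-0.8],"twist": 0},
    {"jaw": 75,"travel": [0,0,-0.9],"twist": 0},
    {"jaw": 75,"travel": [-0.9,0,-0.2],"twist": 0},
    {"jaw": 75,"travel": [-0.9,0,0],"twist": 0},
    {"jaw": 75,"travel": [-0.9,0,0],"twist": 0}
  ]
}}

```text
time: 18.05
tool_pos: [0.4647, 0.0043, 0.1745]
tool_rot: [3.141, -0.003, -0.082]
contact_force: [0.7, -0.4, 0.8]
opening: 0.0688
```

{"api": "carry_out", "payload": {
  "series": [
    {"jaw": 75,"travel": [-0.9,0,0],"twist": 0},
    {"jaw": 75,"travel": [0,0,0],"twist": 0},
    {"jaw": 75,"travel": [0,0,0],"twist": 0}
  ]
}}

```text
time: 18.42
tool_pos: [0.4136, 0.0084, 0.1744]
tool_rot: [3.141, -0.004, -0.082]
contact_force: [0.2, -0.1, -0.8]
opening: 0.0685
```

```bash
python3 - <<'E'
from h import *
shot('top','t5');shot('side','s5')
a=cv2.resize(cv2.imread('pics/t5.png')[105:205,240:400],(640,400),interpolation=2)
b=cv2.resize(cv2.imread('pics/s5.png')[150:270,330:460],(433,400),interpolation=2)
cv2.imwrite('pics/c5.png',a);cv2.imwrite('pics/c5b.png',cv2.resize(np.hstack([a,b]),(800,298)))
E
```

```text
(no output)
```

View pics/c5b.png

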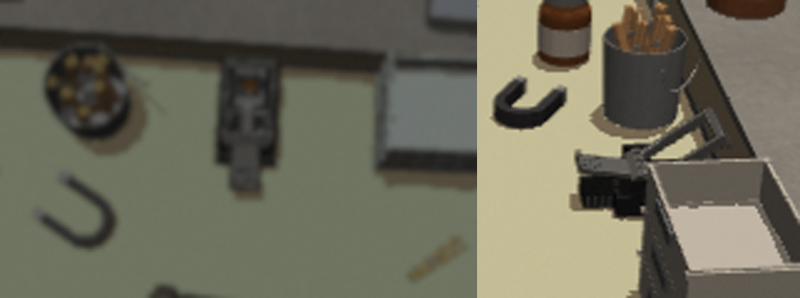

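```bash
python3 - <<'E'
from h import *
d=cv2.absdiff(cv2.imread('pics/s3.png'),cv2.imread('pics/s5.png')).max(2)
for n,(x,y) in dict(magnet=(348,195),pin=(357,290),cup=(412,319),jar=(367,158),caddy=(395,178),bins=(434,258),stapler=(274,332)).items(): print(n,(d[y-12:y+12,x-12:x+12]>40).mean())
print(robot.hand_in())
E
```

```text
magnet 0.0920138888888889
pin 0.0
cup 0.0
jar 0.0
caddy 0.0
bins 0.0
stapler 0.0
the job is handed in; nothing more can be done
None
```

I set the trap where it lay, then slid it to the ledge by its tail, and handed the job in at about 18.6 s of the 53 s allowed. The hand-in gave no verdict.

- **Setting:** I pressed the tab to the jaw's hard stop, reaching 23 N, and eased off. The force fell to about zero while the jaw stayed open on its catch.
- **Sliding:** I gripped the tail, turned the trap about 11° to face the ledge squarely, and slid it up to contact. At one point while dragging, the tool carried about the trap's own weight (1.8 N). I had raised it only about 0.6 mm and lowered it again at once, but I did not check that the tail stayed on the counter.
- **At the ledge:** contact came about 1 mm short of where the camera measurement put it. I pushed to 9 N; the turning moment was small, which points to an even, square contact. I then eased the push, opened the fingers and withdrew.

**Last checks:** the final pictures show the jaw still open and the bait end at the ledge foot, between the white bins and the caddy, with the robot clear. Before-and-after side pictures show no change at the bins, caddy, clothespin, pen cup, jar or stapler. The small patch around the magnet differed in 9% of its pixels. I put that down to the raised jaw having stood in front of it in the earlier picture, since the magnet looks in the same place from above, but I did not measure it again.

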